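Vent the air coupler and set the cord winder's pulley to its mark

TASK

Vent the cord winder's air line: draw the copper sleeve of the quick coupler all the way back towards the blue block, then let go so that it snaps home. After that turn the aluminium pulley until the red mark on its rim faces the tip of the yellow pointer, and let go of it there. Leave everything else on the table where it is.

Things in the scene. Friction and masses are not known exactly. Their poses are not given: they have to be found in the camera images.
- winder: fixed round plywood base of the cord winder, 210 mm across and 22 mm thick; origin at the centre of its underside, on the table. An aluminium pulley turns on it about a vertical axis through this origin; z up. A fixed dark steel axle bolt, 24 mm across, stands in the middle up to 82 mm above the table and does not turn.
- pulley_center (a point): point on the pulley's axis at the height of the top of its rim, 92 mm above the table. The pulley is 170 mm across and 60 mm high, a dish: its rim is an upright wall 12 mm thick (inner radius 73, outer radius 85 mm) that stands 34 mm above the flat web inside (web 58 mm above the table). Under the web is a belt groove. The only things above the web inside the rim are the axle bolt and its washer (34 mm across).
- pulley (a joint): angle of the pulley about its vertical axis, rad, growing anticlockwise seen from above; turns endlessly either way, about 0.22 N m of friction (3 N at the rim), stays where it is left. 0 when the mark lies along the winder base's own +x.
- mark (a point): the engraved red mark, 5 mm wide, on top of the rim at its middle radius of 79 mm, 92 mm above the table. The red line also runs over the web and down the rim's outer face; its x axis points outwards from the pulley's axis.
- pointer: yellow pointer on a grey post, fixed; its origin lies on the pulley's axis at table height and it stands out along its own +x. Its tip points at the axis from 91 mm out, 3 mm wide at the tip, at 88 to 94 mm height; the post is 14 mm wide, at 124 to 136 mm out, and nothing of it is taller than 94 mm.
- pointer_tip (a point): tip of the yellow pointer, 92 mm from the pulley's axis, 91 mm above the table
- clamp_a: steel hold-down clamp with an upright red handle, fixed; its origin lies on the pulley's axis at table height and it stands out along its own +x, from 93 to 150 mm out and 30 mm wide; its arm near the rim stays below 62 mm, its handle (18 mm thick, 127 to 149 mm out) reaches 159 mm above the table
- clamp_b: steel hold-down clamp with an upright red handle, fixed; its origin lies on the pulley's axis at table height and it stands out along its own +x, from 93 to 150 mm out and 30 mm wide; its arm near the rim stays below 62 mm, its handle (18 mm thick, 127 to 149 mm out) reaches 159 mm above the table
- air_stand: fixed air stand: steel base plate 230 x 80 x 10 mm (own x from -110 to +120 mm), origin at table height; a blue regulator block 48 x 60 mm at own x -99 to -51 mm, 115 mm tall with a knob to 125 mm and a white gauge on its +y side; the quick coupler runs level along own x, 85 mm above the table, from the block to a steel pipe that bends down to the plate at own x 100 mm.
- sleeve (a joint): how far the copper spring sleeve of the coupler is drawn back, m: 0 home, 0.014 fully back against its stop. Back is towards the blue block, along the air stand's own -x. The spring pulls it home: about 4 N at home, 10 N fully back.
- sleeve_mid (a point): middle of the copper sleeve, on the coupler's axis, 85 mm above the table and at own x +10 mm of the air stand when home. The sleeve is 50 mm long and 33 mm across, with 38 mm collars 7 mm wide at both ends; moves with the sleeve; its x axis is the air stand's +x.
- glue: loose, to be left alone: white round glue bottle with a blue cap, 56 mm wide and 150 mm tall; origin at its underside
- tub: loose, to be left alone: white round tub with a blue lid, 80 mm wide, 85 mm tall; origin at its underside
- bowl: loose, to be left alone: terracotta bowl, 100 mm wide, 55 mm tall; origin at its underside
- mug: loose, to be left alone: white mug, 76 mm wide, 90 mm tall, handle at its own +y; origin at its underside
- board: loose, to be left alone: plywood peg board 150 x 95 x 20 mm lying flat, with two upright dowels that reach 80 mm; origin at its underside
- hammer: loose, to be left alone: 200 mm hammer lying on the table; origin at its underside
- vase: loose, to be left alone: terracotta vase, 80 mm wide, 100 mm tall; origin at its underside
Not all that is in view belongs to the job. What is shaped like the air_stand but purple is not meant. Leave any white look-alike of the pointer alone.

How it is judged:
On the way, in this order (a step that is already met when the one before it is completed fails the run):
1. the copper sleeve is drawn back (11 mm or more of its 14 mm) (value of joint sleeve above 0.011 m), for 0.1 s.
2. the sleeve is let go and has sprung home (value of joint sleeve below 0.002 m and contact force between the fingers and air_stand below 0.1 N), for 0.1 s.
3. the pulley's red mark faces the pointer (y of mark in the frame of pointer between -0.005 and 0.005 m and x of mark in the frame of pointer above 0.05 m), for 0.2 s.
At the end, for the whole second after the job is handed in: The red mark stands within 5 mm either side of the pointer's line, measured at the rim, on the pointer's side; the pulley is at rest and released; the sleeve is home within 2 mm and not touched; every loose bystander is within 30 mm of where it began (all of step 2 and all of step 3 and velocity of joint pulley between -0.05 and 0.05 rad/s and distance of each of glue, tub, bowl, mug, board, hammer, vase from where it was at the start of the episode below 0.03 m).
It fails at once if a loose bystander is moved by more than 30 mm (distance of any of glue, tub, bowl, mug, board, hammer, vase from where it was at the start of the episode above 0.03 m).
It fails at once if a standing bystander is tipped over (angle between any of glue, tub, bowl, mug, vase's own z axis and vertical above 0.5 rad).
It also fails if it takes over 70 s, if anything falls off the work surface, if the arm or the gripper's body presses on something with over 40 N, if the wrist force passes 120 N, or if a joint passes its speed limit or range.

ROBOT

A 6-joint arm with a two-finger parallel gripper is mounted at the origin on the work surface. World frame = base frame: x ahead of the robot, y to its left, z up, the work surface at z = 0. Lengths are in m, angles in rad, forces in N, time in s.
With the tool pointing down it reaches from about 0.225 to 0.725 m from the base axis. Payload 3.1 kg.
Tool frame: the origin (TCP) lies at the very end of the fingers, on their centre line; the grasp point (between the pads) lies 19 mm behind it (arm.hold_point_z is the distance from the TCP to the grasp point, in m); z points along the fingers, y is the line along which they close (so a half turn about z gives the same grasp; the last joint's range is limited). The gripper opens to 85 mm and grips with 20 to 120 N. Pads are 22 mm wide; open, the fingers measure 114 mm over their backs; the gripper's body (76 mm by 85 mm) begins 54 mm behind the grasp point. The pads swing forward as they close: fully open they stand 13 mm farther back than shut.
Start: joints at [1.116, 0.048, 0.099, 1.622, 0, 1.443], TCP at [0.169, 0.497, 0.231] pointing down, gripper open.
Joint ranges: [-2.91, 2.91], [-0.99, 1.94], [-1.21, 1.42], [-2.12, 2.29], [-1.49, 1.47], [-3.14, 3.14]. Speed limits (rad/s): [2.79, 2.79, 3.14, 3.14, 3.14, 3.14].

INTERFACE

Orientations are given as [roll, pitch, yaw] about the fixed x, y, z axes, in that order (R = Rz(yaw) Ry(pitch) Rx(roll)).
In Python, from rig import status, vision, finish_job, arm gives the robot as it stands.
- The arm moves only by the tool send_rows, never from a script. Its argument "increments" is a list of rows, each a list of 3 entries, a list of its own where there are three numbers: the shift along the world's x, y, z in mm, then the turn, a rotation vector about the world's x, y, z in rad, then the closure in counts, from 0 (fully open) to 255 (shut). A call has 1 to 20 rows; each row shifts and turns the commanded pose from where the row before left it; what a row does not reach is not made up. A row lasts 1/12 s, in which the tool goes at most 41.7 mm and 7.16 degrees, less where a joint would pass 70% of its speed; a pose out of reach is approached as far as the arm can. A call is refused whole if a number of a shift passes 41.7 or a number of a turn 0.125, either way. A call with a gripper value outside its range is refused whole. The fingers move at their own pace and stop on an object; "grip_force" is the grip in N (left out, the last holds). Time passes only in rows, so rows that do not move let the fingers close. It gives the time, the measured TCP pose, the force, the opening and the grip force at its end, in the units of the state.
- status.state(): the state, without advancing time (a new reading comes with each control period).
- vision.grab_frame(name): name is "scene" or "top" or "wrist"; returns the picture (420x560x3 uint8, blue, green, red); there is no depth.
- vision.get_calibration(name): a dict with "fx", "fy", "cx", "cy" (pixels), "R" (3x3) and "t" (3): a world point X has camera coordinates R X + t. Camera axes: x right, y down, z forward; pixel columns grow to the right and rows downward; lengths in m; the calibration is good to about 2 mm. The wrist camera is an equidistant fisheye: a pixel r from the principal point sees the ray r / f radians off the axis. A picture is of the moment at which its call begins: read the wrist's pose just before it. get_calibration takes no time and is no camera call; for the wrist camera it gives the pose at the moment of the call.
- finish_job(): hands the job in; it is judged then, once.
The state is a dict: "time_s": time; "joint_positions": joint angles; "dq": joint speeds; "tau": joint torques, N m; "tcp_pos": TCP position; "orientation": TCP orientation; "force": force on the tool from outside, world axes, zero at the start; "wrist_torque": the same for the moment, N m; "grip_width": finger opening in m; "grip_force": force on a finger pad.
Only numpy, scipy, OpenCV 4.12 (cv2) and the standard library are available. Lean on these libraries where they do the work, as an engineer would, in place of code of your own. Each camera call takes 0.05 s, during which the arm holds its last target. There are 200 camera calls.

## Working session

There is one attempt and no reset: what is moved stays moved. The work goes in short steps, Python scripts to look and compute and a tool call to move; the robot and the scene stay as the last step left them, time stands still between calls to the robot, and variables do not carry over. Pictures are saved under pics/ and viewed, at most 10 in all, crops included, and the job is handed in when it is done.

Besides the shell and the picture viewer there is one more tool, called as name(argument=value, ...), one argument or row to a line, values as JSON. send_rows: Moves the arm, as the interface text tells. Its arguments: {"type":"object","properties":{"increments":{"type":"array"},"grip_force":{"type":"number"}},"required":["increments"]}

```bash
mkdir -p pics
python3 - <<'E'
from rig import status, vision
import cv2
for n in ("scene","top"):
    cv2.imwrite(f"pics/{n}0.png",cv2.resize(vision.grab_frame(n),(784,588)))
    c=vision.get_calibration(n); print(n,{k:(v if not hasattr(v,'tolist') else v.tolist()) for k,v in c.items()})
print(status.state())
E
```

```text
scene {'fx': 415.2937088877419, 'fy': 415.2937088877419, 'cx': 281.70201411395215, 'cy': 204.80335915819558, 'R': [[-0.852512939023177, 0.5227042511718827, -0.0013980718530234655], [0.4355970320164277, 0.7089605119558922, -0.5546442266766316], [-0.2889237174351461, -0.473450375746055, -0.832086430131735]], 't': [0.43903307651000084, -0.17524184918538796, 1.3673600433292603]}
top {'fx': 499.45377850626477, 'fy': 499.45377850626477, 'cx': 284.55290469920556, 'cy': 215.64937992478445, 'R': [[-0.0212630461871114, -0.9997721959614233, 0.0018544673947397709], [-0.9779195943139568, 0.020412503337728868, -0.20798220299899095], [0.20789696949131087, -0.006235855190797117, -0.9781308522822336]], 't': [-0.008275080496342515, 0.5274229310462709, 1.2011162512017997]}
{'time_s': 0.1, 'joint_positions': array([1.11616574e+00, 4.86596947e-02, 9.77272780e-02, 1.62201088e+00,
       3.60695964e-05, 1.44298844e+00]), 'dq': array([-0.00137133, -0.00186306,  0.00431991,  0.00154627,  0.00167769,
        0.00136676]), 'tau': array([ 2.60373890e-03, -3.39852691e+01,  3.20934749e+01,  1.58806506e-02,
       -1.35047426e-04,  1.78836990e-05]), 'tcp_pos': array([0.16829888, 0.49669753, 0.23022941]), 'orientation': array([-3.13946779e+00, -3.09428944e-04,  2.81476958e+00]), 'force': array([-0.15808805,  0.03845071,  0.29734372]), 'wrist_torque': array([ 0.02016638,  0.06551403, -0.00492293]), 'grip_force': 0.0, 'grip_width': 0.08555137029856572}
```

View pics/top0.png

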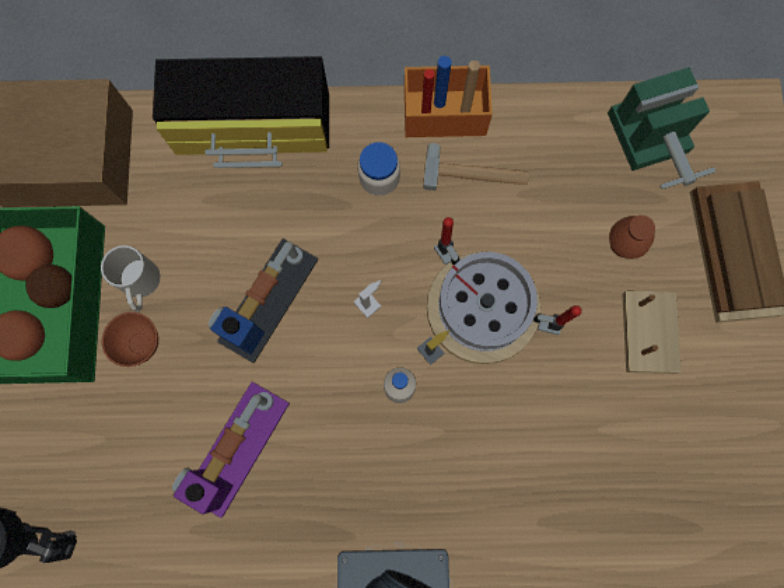

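View pics/scene0.png

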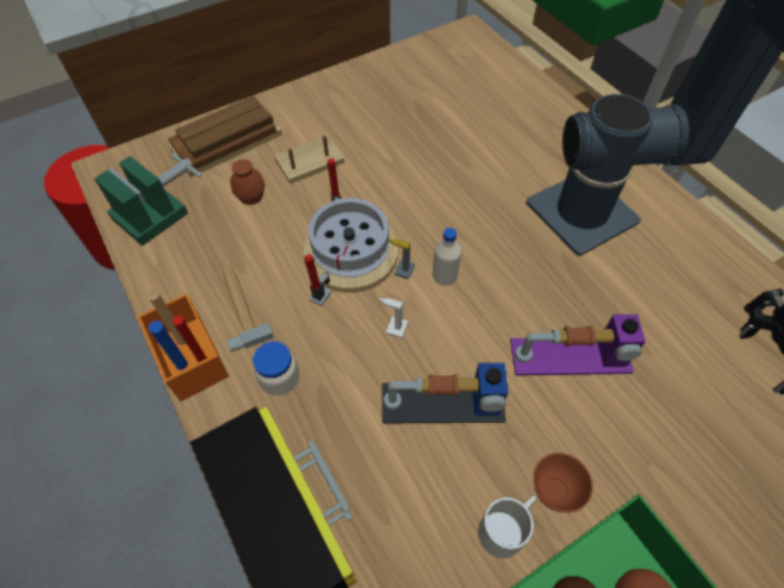

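The top picture (784 wide) shows two couplers: one with a blue block and its sleeve at (262,288), and a purple look-alike with its sleeve at (228,445). It shows two pointers: yellow with its tip near (446,336), and white at (370,290). The pulley is at (488,300) with its red mark at about (455,266). I choose the blue-block coupler and the yellow pointer, and check both in a close crop.

Run:
```python
import cv2, numpy as np
from rig import vision
t=vision.grab_frame("top"); s=vision.grab_frame("scene"); cv2.imwrite("pics/t.png",t); cv2.imwrite("pics/s.png",s)
def crop(im,x,y,w,h): return cv2.resize(im[y:y+h,x:x+w],(400,300),interpolation=cv2.INTER_CUBIC)
a=np.hstack([crop(t,140,165,120,90),crop(t,290,150,140,105)])
b=np.hstack([crop(s,265,250,112,84),crop(s,205,110,112,84)])
cv2.imwrite("pics/crop1.png",np.vstack([a,b]))
```

```text
(no output)
```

View pics/crop1.png

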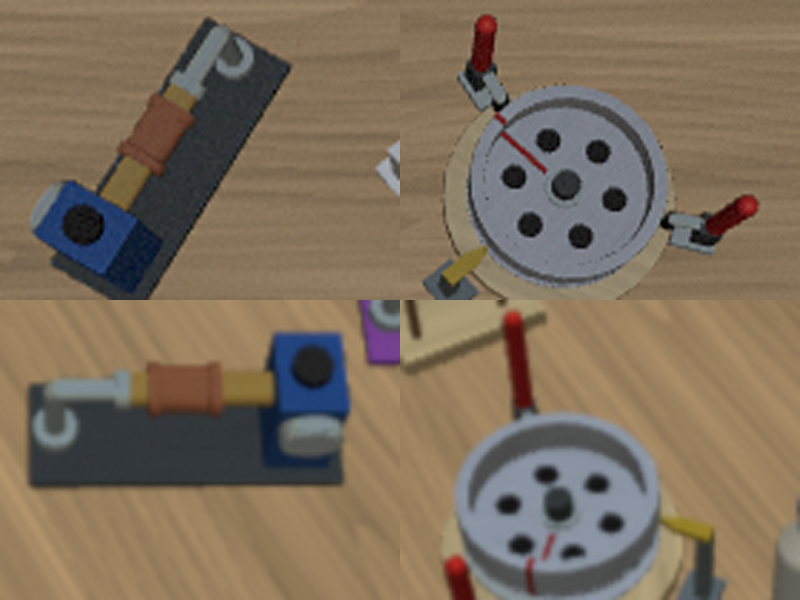

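The crop confirms the choice. The dark-plate stand with the blue block has the copper sleeve at crop (157,134), and the yellow pointer tip is at crop (486,250). The red mark sits on the rim at (500,118). Next I turn these pixels into positions.

```bash
cat > h.py <<'E'
import cv2, numpy as np
from rig import vision
def ray(name,uv,z):
    c=vision.get_calibration(name); R=np.array(c['R']);t=np.array(c['t'])
    d=R.T@np.array([(uv[0]-c['cx'])/c['fx'],(uv[1]-c['cy'])/c['fy'],1]); o=-R.T@t
    return o+d*(z-o[2])/d[2]
def proj(name,X):
    c=vision.get_calibration(name); p=np.array(c['R'])@X+np.array(c['t']); return p[:2]/p[2]*c['fx']+[c['cx'],c['cy']]
E
python3 - <<'E'
from h import *
A=lambda x,y:(140+x/3.3333,165+y/3.3333); B=lambda x,y:(290+(x-400)/2.857,150+y/2.857)
C=lambda x,y:(265+x/3.5714,250+(y-300)/3.5714); D=lambda x,y:(205+(x-400)/3.5714,110+(y-300)/3.5714)
s=ray("top",A(157,134),.085); s2=ray("scene",C(185,389),.085); k=ray("top",A(82,222),.125); k2=ray("scene",C(313,366),.125)
print("sleeve",s,s2,"knob",k,k2)
for a,b in((s,k),(s2,k2)): print("dist",np.linalg.norm((a-b)[:2]),"dir",np.degrees(np.arctan2(*(a-b)[[1,0]])))
for n,f,p in (("top",B,(567,182)),("scene",D,(559,499))): print("bolt",ray(n,f(*p),.082))
c=(ray("top",B(567,182),.082)+ray("scene",D(559,499),.082))/2
for n,p,z in(("mark t",ray("top",B(501,119),.092),0),("mark s",ray("scene",D(531,563),.092),0),("tip t",ray("top",B(486,250),.092),0),("tip s",ray("scene",D(663,519),.092),0),("post t",ray("top",B(452,272),.094),0),("post s",ray("scene",D(706,530),.094),0),
 ("clampA",ray("top",B(487,24),.155),0),("clampB",ray("top",B(748,206),.155),0),("glue",ray("top",(400/1.4,381/1.4),.15),0)):
    d=p-c; print(n,p,"r",np.hypot(*d[:2]),"ang",np.degrees(np.arctan2(d[1],d[0])))
# segmentation of sleeve in both
for n in("top","scene"):
    im=cv2.imread("pics/%s.png"%n[0]); h=cv2.cvtColor(im,cv2.COLOR_BGR2HSV).astype(int)
    m=((h[...,0]<12)&(h[...,1]>110)&(h[...,2]>60)).astype(np.uint8)
    q,l,st,ce=cv2.connectedComponentsWithStats(m)
    for i in range(1,q):
        if st[i,4]>150:
            y,x=np.nonzero(l==i); w,v=np.linalg.eigh(np.cov(x,y)); print(n,ce[i],st[i],np.degrees(np.arctan2(v[1,1],v[0,1])), ray(n,ce[i],.085))
E
```

```text
sleeve [0.55219927 0.22045985 0.085     ] [0.54883436 0.22241526 0.085     ] knob [0.47982973 0.26448108 0.125     ] [0.47839955 0.26702982 0.125     ]
dist 0.0847066669389561 dir -31.31148184857446
dist 0.08337579078246098 dir -32.35083723393039
bolt [ 0.52310675 -0.17674983  0.082     ]
bolt [ 0.52112106 -0.17213383  0.082     ]
mark t [ 0.57776888 -0.12105547  0.092     ] r 0.07712054878470102 ang 43.80812546239851
mark s [ 0.57526497 -0.11918596  0.092     ] r 0.07666972893763092 ang 46.11229778073379
tip t [ 0.46353553 -0.10397394  0.092     ] r 0.09163595680676451 ang 129.73598933685358
tip s [ 0.462613   -0.10217566  0.092     ] r 0.0936095916978568 ang 129.4665954529168
post t [ 0.44504029 -0.07450015  0.094     ] r 0.12620887412869036 ang 127.63890436992527
post s [ 0.4397156  -0.07301712  0.094     ] r 0.13067689381479364 ang 129.090705602601
clampA [ 0.6428957 -0.1067704  0.155    ] r 0.13844733314722288 ang 29.26096483045648
clampB [ 0.48462986 -0.31192741  0.155     ] r 0.14250382300899206 ang -105.2504547276395
glue [ 0.37602924 -0.01863052  0.15      ] r 0.213583452760
[... 1437 characters left out ...]
66066 -0.12347853  0.085     ]
scene [132.94973545 235.56349206] [121 213  27  46 378] 66.3736869961921 [ 0.89903743 -0.1242311   0.085     ]
scene [414.72272727 239.72727273] [404 234  21  12 220] 179.39839327883763 [0.27430938 0.27414515 0.085     ]
scene [141.10559006 270.35403727] [121 257  41  28 322] 153.98528705508767 [ 0.91688304 -0.01806313  0.085     ]
scene [316.61133603 274.62348178] [306 268  21  14 247] -179.38666314088078 [0.54878652 0.2215089  0.085     ]
scene [401.48604152 344.42018611] [ 381  324   42   42 1397] 46.18088066858686 [0.48123266 0.46298677 0.085     ]
scene [458.70262391 414.1574344 ] [443 407  36  13 343] -176.92868712496917 [0.47372386 0.63387777 0.085     ]
```

Sleeve mid is at about (0.551, 0.2215) with its axis at -31.8°. The pulley centre is at about (0.522, -0.1745), the mark at about 45° and the pointer at about 129.5°, so the pulley turns about +84.5°. First I move above the sleeve.

send_rows(
  increments=[
    [[29.5, -21.2, -2], [0, 0, -0.0176], 0],
    [[29.5, -21.2, -2], [0, 0, -0.0176], 0],
    [[29.5, -21.2, -2], [0, 0, -0.0176], 0],
    [[29.5, -21.2, -2], [0, 0, -0.0176], 0],
    [[29.5, -21.2, -2], [0, 0, -0.0176], 0],
    [[29.5, -21.2, -2], [0, 0, -0.0176], 0],
    [[29.5, -21.2, -2], [0, 0, -0.0176], 0],
    [[29.5, -21.2, -2], [0, 0, -0.0176], 0],
    [[29.5, -21.2, -2], [0, 0, -0.0176], 0],
    [[29.5, -21.2, -2], [0, 0, -0.0176], 0],
    [[29.5, -21.2, -2], [0, 0, -0.0176], 0],
    [[29.5, -21.2, -2], [0, 0, -0.0176], 0],
    [[29.5, -21.2, -2], [0, 0, -0.0176], 0],
    [[0, 0, 0], [0, 0, 0], 0],
    [[0, 0, 0], [0, 0, 0], 0],
    [[0, 0, 0], [0, 0, 0], 0],
  ],
  grip_force=40,
)

```text
time_s: 1.53
tcp_pos: [0.5515, 0.2216, 0.2049]
orientation: [-3.141, -0.001, 2.586]
force: [-0.7, -0.1, 0.9]
grip_width: 0.0854
grip_force: 0.0
```

```bash
cat >> h.py <<'E'
def wray(c,uv,z):
    R=np.array(c['R']);t=np.array(c['t']); x=(uv[0]-c['cx'])/c['fx'];y=(uv[1]-c['cy'])/c['fy']; th=np.hypot(x,y)
    d=R.T@np.array([x/th*np.sin(th),y/th*np.sin(th),np.cos(th)]); o=-R.T@t
    return o+d*(z-o[2])/d[2]
def wproj(c,X):
    p=np.array(c['R'])@X+np.array(c['t']); r=np.hypot(p[0],p[1]); th=np.arctan2(r,p[2]); return np.array([c['cx']+c['fx']*th*p[0]/r,c['cy']+c['fy']*th*p[1]/r])
E
python3 - <<'E'
from h import *
from rig import status
s=status.state(); print(s['time_s'],s['tcp_pos'],s['orientation'],s['joint_positions'])
c=vision.get_calibration("wrist"); im=vision.grab_frame("wrist"); cv2.imwrite("pics/w1.png",im)
print(c)
u=np.array([np.cos(np.radians(-31.8)),np.sin(np.radians(-31.8))]); m=np.array([.551,.2215])
for k in(-25,0,25): print(k,wproj(c,np.r_[m+u*k/1e3,.085]))
E
```

```text
1.5333 [0.55154837 0.22159824 0.20485232] [-3.14088259e+00 -1.47930295e-03  2.58564181e+00] [2.68923214e-01 2.28181385e-01 2.45884788e-01 1.59002518e+00
 6.04604184e-04 8.24873068e-01]
{'fx': 325.19226210127806, 'fy': 325.19226210127806, 'cx': 279.71553970506613, 'cy': 209.31877984183362, 'R': array([[ 0.52820167,  0.8491174 , -0.00162363],
       [ 0.81069273, -0.50372868,  0.29838685],
       [ 0.2525476 , -0.15892469, -0.95444363]]), 't': array([-0.47858358, -0.36485897,  0.25032571])}
-25 [280.1549371  174.88197029]
0 [280.18817618 204.10437486]
25 [280.21735957 231.85849699]
```

View pics/w1.png

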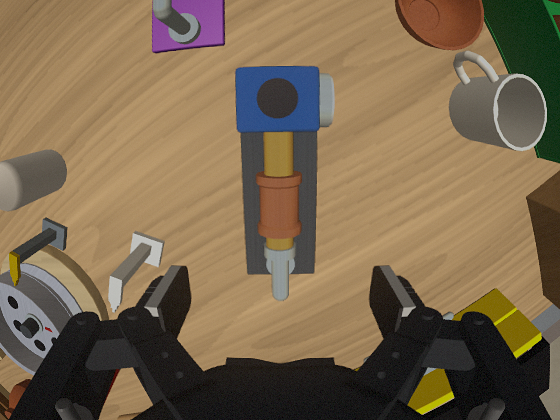

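The wrist picture shows the sleeve centred at about (279,205), which matches the prediction, and it is aligned. I descend, grip, pull 15 mm towards the block and hold.

send_rows(
  increments=[
    [[0, 0, -20], [0, 0, 0], 0],
    [[0, 0, -20], [0, 0, 0], 0],
    [[0, 0, -20], [0, 0, 0], 0],
    [[0, 0, -20], [0, 0, 0], 0],
    [[0, 0, -20], [0, 0, 0], 0],
    [[0, 0, -20], [0, 0, 0], 0],
    [[0, 0, -17], [0, 0, 0], 0],
    [[0, 0, 0], [0, 0, 0], 0],
    [[0, 0, 0], [0, 0, 0], 255],
    [[0, 0, 0], [0, 0, 0], 255],
    [[0, 0, 0], [0, 0, 0], 255],
    [[0, 0, 0], [0, 0, 0], 255],
    [[0, 0, 0], [0, 0, 0], 255],
    [[0, 0, 0], [0, 0, 0], 255],
    [[0, 0, 0], [0, 0, 0], 255],
    [[0, 0, 0], [0, 0, 0], 255],
  ],
  grip_force=40,
)

```text
time_s: 2.92
tcp_pos: [0.5521, 0.2203, 0.0706]
orientation: [-3.14, 0.002, 2.586]
force: [-3.4, -3.4, 6.2]
grip_width: 0.0317
grip_force: 40.4
```

send_rows(
  increments=[
    [[-2.6, 1.6, 0], [0, 0, 0], 255],
    [[-2.6, 1.6, 0], [0, 0, 0], 255],
    [[-2.6, 1.6, 0], [0, 0, 0], 255],
    [[-2.6, 1.6, 0], [0, 0, 0], 255],
    [[-2.6, 1.6, 0], [0, 0, 0], 255],
    [[0, 0, 0], [0, 0, 0], 255],
    [[0, 0, 0], [0, 0, 0], 255],
    [[0, 0, 0], [0, 0, 0], 255],
    [[0, 0, 0], [0, 0, 0], 255],
  ],
)

```text
time_s: 3.67
tcp_pos: [0.5429, 0.2259, 0.0706]
orientation: [-3.14, 0.011, 2.584]
force: [4.9, -8.0, 2.2]
grip_width: 0.0317
grip_force: 40.1
```

Run:
```python
from h import *
for n in("scene","top"):
    im=vision.grab_frame(n); cv2.imwrite(f"pics/{n}p.png",im)
a=cv2.imread("pics/scenep.png")[230:350,250:410]; w=vision.grab_frame("wrist")[110:290,160:400]
cv2.imwrite("pics/c2.png",np.hstack([cv2.resize(a,(400,300)),cv2.resize(w,(400,300))]))
```

```text
(no output)
```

View pics/c2.png

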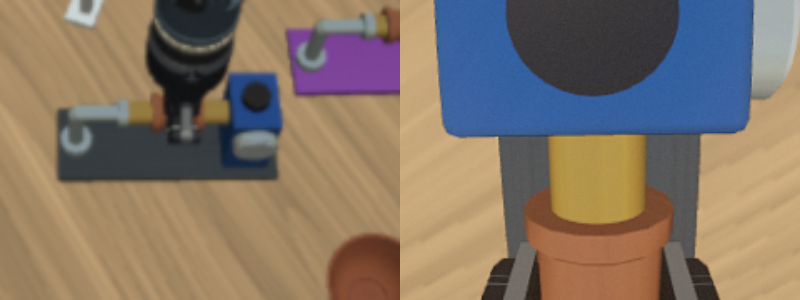

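The picture shows the sleeve held between the pads, with its collar at crop (598,215). The tool moved about 10.8 mm of the 15.5 mm commanded because the arm gave way under load, so I pull further.

send_rows(
  increments=[
    [[-2.6, 1.6, 0], [0, 0, 0], 255],
    [[-2.6, 1.6, 0], [0, 0, 0], 255],
    [[0, 0, 0], [0, 0, 0], 255],
    [[0, 0, 0], [0, 0, 0], 255],
    [[0, 0, 0], [0, 0, 0], 255],
  ],
)

```text
time_s: 4.23
tcp_pos: [0.5402, 0.2276, 0.0707]
orientation: [-3.14, 0.017, 2.582]
force: [10.6, -11.7, -1.3]
grip_width: 0.0318
grip_force: 40.3
```

Run:
```python
from h import *
c=vision.get_calibration("wrist"); im=vision.grab_frame("wrist"); cv2.imwrite("pics/w3.png",im)
col=im[100:300,279].astype(int)
h=cv2.cvtColor(im,cv2.COLOR_BGR2HSV)
prev=None
for y in range(100,300):
    k=int(h[y,279,0]); 
    if prev is None or abs(k-prev)>4: print(y,h[y,279])
    prev=k
u=np.array([np.cos(np.radians(-31.8)),np.sin(np.radians(-31.8))]); o=np.array([.551,.2215])-u*.010
for ox,z in((-.051,.115),(-.029,.1015),(-.015,.1015),(-.026,.1015)): print(ox,wproj(c,np.r_[o+u*ox,z]))
```

```text
100 [165   8  62]
101 [160  12  64]
103 [10 12 62]
104 [ 0  4 59]
105 [175  24  63]
106 [ 0 12 66]
108 [158  17  61]
109 [173  16  62]
110 [162  19  66]
111 [150  13  61]
112 [170  24  63]
113 [160  13  60]
114 [150   4  59]
115 [15  8 62]
116 [ 0  8 62]
117 [165  18  57]
118 [135   9  59]
119 [ 0 13 61]
121 [120   9  60]
122 [ 0  4 57]
123 [165  17  60]
125 [170  13  60]
126 [165  10  53]
128 [140  13  58]
129 [160  13  59]
131 [170  13  60]
132 [160  13  59]
133 [150  17  59]
134 [173  17  59]
136 [165   9  56]
137 [173  17  60]
138 [160  13  59]
139 [120  18  56]
140 [160  13  57]
141 [10 13 57]
142 [168  21  61]
143 [158  17  61]
144 [110  13  60]
145 [20 15 52]
146 [162  23  56]
147 [143  20  52]
148 [ 0  9 57]
149 [160  13  57]
150 [150  14  54]
151 [170  13  58]
152 [90  5 55]
153 [138  22  57]
154 [150  24  53]
155 [60  5 51]
156 [ 0  0 58]
157 [120   5  51]
159 [160  14  56]
160 [168  23  55]
162 [108  25  52]
163 [150  15  52]
164 [140  14  55]
165 [150  14  54]
167 [105   9  56]
168 [156  23  56]
169 [114  23  55]
170 [138  24  53]
171 [105  10  53]
172 [162  26  50]
173 [ 0  5 51]
174 [150   5  55]
175 [144  23  56]
176 [158  19  53]
178 [168  24  53]
179 [120  18  56]
180 [110 140 120]
201 [136  33 100]
202 [ 22 154 189]
245 [ 10 155 117]
-0.051 [282.06101845 208.20674207]
-0.029 [282.05054342 252.67882669]
-0.015 [282.11390675 284.40705875]
-0.026 [282.06593373 259.7644664 ]
```

The block edge sits at row 201 and the collar edge at row 245. With the block as reference, that puts the sleeve about 14 mm back. I release and lift.

send_rows(
  increments=[
    [[0, 0, 0], [0, 0, 0], 0],
    [[0, 0, 0], [0, 0, 0], 0],
    [[0, 0, 0], [0, 0, 0], 0],
    [[0, 0, 0], [0, 0, 0], 0],
    [[0, 0, 0], [0, 0, 0], 0],
    [[0, 0, 0], [0, 0, 0], 0],
    [[0, 0, 25], [0, 0, 0], 0],
    [[0, 0, 30], [0, 0, 0], 0],
    [[0, 0, 30], [0, 0, 0], 0],
    [[0, 0, 30], [0, 0, 0], 0],
    [[0, 0, 25], [0, 0, 0], 0],
    [[0, 0, 0], [0, 0, 0], 0],
    [[0, 0, 0], [0, 0, 0], 0],
    [[0, 0, 0], [0, 0, 0], 0],
  ],
)

```text
time_s: 5.45
tcp_pos: [0.5335, 0.2329, 0.2076]
orientation: [-3.141, -0.001, 2.586]
force: [0.6, 0.3, -0.1]
grip_width: 0.0852
grip_force: 0.0
```

Run:
```python
from h import *
from rig import status
s=status.state(); print(s['time_s'],s['tcp_pos'],s['orientation'],s['joint_positions'],s['force'])
im=vision.grab_frame("scene"); h=cv2.cvtColor(im,cv2.COLOR_BGR2HSV).astype(int)
m=((h[...,0]<12)&(h[...,1]>110)&(h[...,2]>60)).astype(np.uint8)
q,l,st,ce=cv2.connectedComponentsWithStats(m)
for i in range(1,q):
    if abs(ce[i]-[316.6,274.6]).max()<12 and st[i,4]>20: print(ce[i],st[i])
```

```text
5.45 [0.53352813 0.23294508 0.20761814] [-3.14103818e+00 -6.14139144e-04  2.58628002e+00] [2.96442121e-01 1.95001828e-01 2.12825571e-01 1.58944179e+00
 9.68889972e-05 8.51754544e-01] [ 0.57177218  0.34987413 -0.13294985]
[316.61133603 274.62348178] [306 268  21  14 247]
```

The sleeve's image position is identical to the start, so it is home. Now I go above the pulley rim, gripping radially at about 155°.

send_rows(
  increments=[
    [[-6, -26.7, 0], [0, 0, -0.1037], 0],
    [[-6, -26.7, 0], [0, 0, -0.1037], 0],
    [[-6, -26.7, 0], [0, 0, -0.1037], 0],
    [[-6, -26.7, 0], [0, 0, -0.1037], 0],
    [[-6, -26.7, 0], [0, 0, -0.1037], 0],
    [[-6, -26.7, 0], [0, 0, -0.1037], 0],
    [[-6, -26.7, 0], [0, 0, -0.1037], 0],
    [[-6, -26.7, 0], [0, 0, -0.1037], 0],
    [[-6, -26.7, 0], [0, 0, -0.1037], 0],
    [[-6, -26.7, 0], [0, 0, -0.1037], 0],
    [[-6, -26.7, 0], [0, 0, -0.1037], 0],
    [[-6, -26.7, 0], [0, 0, -0.1037], 0],
    [[-6, -26.7, 0], [0, 0, -0.1037], 0],
    [[-6, -26.7, 0], [0, 0, -0.1037], 0],
    [[0, 0, 0], [0, 0, 0], 130],
    [[0, 0, 0], [0, 0, 0], 130],
    [[0, 0, 0], [0, 0, 0], 130],
    [[0, 0, 0], [0, 0, 0], 130],
    [[0, 0, 0], [0, 0, 0], 130],
  ],
)

```text
time_s: 7.08
tcp_pos: [0.4498, -0.1399, 0.2078]
orientation: [-3.141, -0.0, 1.136]
force: [-0.7, -0.7, -0.2]
grip_width: 0.0418
grip_force: 0.0
```

Run:
```python
from h import *
from rig import status
s=status.state(); print(s['time_s'],s['tcp_pos'],s['orientation'],s['joint_positions'],s['grip_width'])
c=vision.get_calibration("wrist"); im=vision.grab_frame("wrist"); cv2.imwrite("pics/w4.png",im)
import pickle; pickle.dump(c,open("pics/w4.pkl","wb"))
o=np.array([.522,-.1745])
for a in range(0,360,15):
    p=wproj(c,np.r_[o+.085*np.array([np.cos(np.radians(a)),np.sin(np.radians(a))]),.092]).round().astype(int); cv2.circle(im,tuple(map(int,p)),1,(0,255,0),-1)
p=wproj(c,np.r_[o,.082]); cv2.circle(im,tuple(map(int,p)),2,(0,255,0),-1)
cv2.imwrite("pics/w4o.png",im)
```

```text
7.0833 [ 0.44981529 -0.13991683  0.20780496] [-3.14056678e+00 -2.73345080e-04  1.13628203e+00] [-4.44242749e-01 -9.54269199e-02 -8.83382698e-02  1.57891346e+00
  2.63351994e-04  1.56106760e+00] 0.04181195924969293
```

View pics/w4o.png

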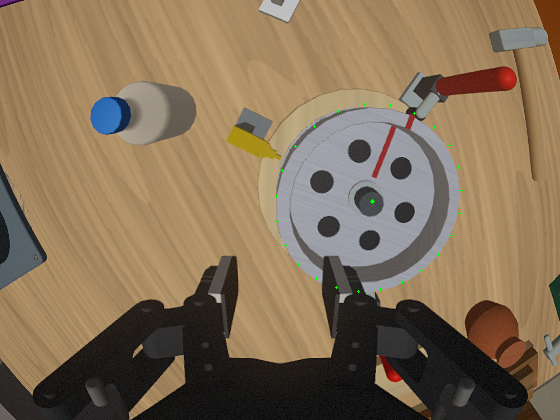

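The wrist picture shows the bolt at (370,202) and the mark on the rim at (410,120). The yellow tip is at (281,158), and clamp A is beside the mark. The prediction is about 2 px off, so I refine the angles from this view.

Run:
```python
from h import *
import pickle
from scipy.optimize import least_squares
c=pickle.load(open("pics/w4.pkl","rb")); im=cv2.imread("pics/w4.png"); h=cv2.cvtColor(im,cv2.COLOR_BGR2HSV).astype(int)
red=((h[...,0]<8)|(h[...,0]>172))&(h[...,1]>130)
y,x=np.nonzero(red); k=(x>365)&(x<420)&(y>100)&(y<185)
# split web/rim
g=[(xx,yy) for xx,yy in zip(x[k],y[k])]
web=np.array([p for p in g if p[1]>130]); rim=np.array([p for p in g if 112<=p[1]<129])
ctr=wray(c,(370,202),.082)[:2]; print("bolt",ctr)
W=np.array([wray(c,p,.058)[:2] for p in web]); print(len(web),len(rim))
for e in(W[np.argmin(web[:,1])],W[np.argmax(web[:,1])],W.mean(0)): d=e-ctr; print("web",np.hypot(*d),np.degrees(np.arctan2(d[1],d[0])))
d=W.mean(0); w,v=np.linalg.eigh(np.cov(W.T)); print("web dir",np.degrees(np.arctan2(v[1,1],v[0,1])),"offset from bolt",np.cross(v[:,1],ctr-d))
if len(rim):
    r=np.mean([wray(c,p,.092)[:2] for p in rim],0)-ctr; print("rim",np.hypot(*r),np.degrees(np.arctan2(r[1],r[0])))
yel=(h[...,0]>20)&(h[...,0]<32)&(h[...,1]>180)&(h[...,2]>90); y,x=np.nonzero(yel); k=(x>215)&(x<290)&(y>110)&(y<165)
P=np.array([wray(c,p,.094)[:2] for p in zip(x[k],y[k])]); q=np.linalg.norm(P-ctr,axis=1)
for lo,hi in((.085,.095),(.095,.105),(.105,.12),(.12,.14)):
    s=P[(q>lo)&(q<hi)]; 
    if len(s): d=s.mean(0)-ctr; print("ptr",lo,len(s),np.degrees(np.arctan2(d[1],d[0])))
print("min r",q.min())
```

```text
bolt [ 0.51995905 -0.17385924]
221 89
web 0.06555594454641957 45.05649423726662
web 0.02032955440359038 34.93835264461629
web 0.04321103140492745 42.60746285865795
web dir 45.45842086186179 offset from bolt 0.0021492334556387944
rim 0.07680673157997367 45.35345122939536
ptr 0.085 37 128.39163809881518
ptr 0.095 150 128.35754273121694
ptr 0.105 325 128.28183341450443
ptr 0.12 298 128.26212432058233
min r 0.08891858261338112<stdin>:13: DeprecationWarning: Arrays of 2-dimensional vectors are deprecated. Use arrays of 3-dimensional vectors instead. (deprecated in NumPy 2.0)
```

```bash
python3 -c "
import numpy as np
t=np.radians(155+3.5*np.arange(13)); print(np.diff(79*np.c_[np.cos(t),np.sin(t)],axis=0).round(1).tolist())"
```

```text
[[-1.9, -4.4], [-1.6, -4.5], [-1.4, -4.6], [-1.1, -4.7], [-0.8, -4.8], [-0.5, -4.8], [-0.2, -4.8], [0.1, -4.8], [0.4, -4.8], [0.7, -4.8], [1.0, -4.7], [1.3, -4.7]]
```

send_rows(
  increments=[
    [[-1, -0.7, -20], [0, 0, 0], 130],
    [[0, 0, -25], [0, 0, 0], 130],
    [[0, 0, -25], [0, 0, 0], 130],
    [[0, 0, -25], [0, 0, 0], 130],
    [[0, 0, -20], [0, 0, 0], 130],
    [[0, 0, -15], [0, 0, 0], 130],
    [[0, 0, -12], [0, 0, 0], 130],
    [[0, 0, 0], [0, 0, 0], 130],
    [[0, 0, 0], [0, 0, 0], 130],
    [[0, 0, 0], [0, 0, 0], 255],
    [[0, 0, 0], [0, 0, 0], 255],
    [[0, 0, 0], [0, 0, 0], 255],
    [[0, 0, 0], [0, 0, 0], 255],
    [[0, 0, 0], [0, 0, 0], 255],
    [[0, 0, 0], [0, 0, 0], 255],
    [[0, 0, 0], [0, 0, 0], 255],
  ],
  grip_force=40,
)

```text
time_s: 8.47
tcp_pos: [0.4509, -0.1416, 0.0681]
orientation: [3.137, -0.002, 1.135]
force: [4.2, 3.0, 5.9]
grip_width: 0.0117
grip_force: 38.7
```

The rim is gripped: the opening reads 11.7 mm on a 12 mm wall. Now I turn +42°.

send_rows(
  increments=[
    [[-1.9, -4.4, 0], [0, 0, 0.0611], 255],
    [[-1.6, -4.5, 0], [0, 0, 0.0611], 255],
    [[-1.4, -4.6, 0], [0, 0, 0.0611], 255],
    [[-1.1, -4.7, 0], [0, 0, 0.0611], 255],
    [[-0.8, -4.8, 0], [0, 0, 0.0611], 255],
    [[-0.5, -4.8, 0], [0, 0, 0.0611], 255],
    [[-0.2, -4.8, 0], [0, 0, 0.0611], 255],
    [[0.1, -4.8, 0], [0, 0, 0.0611], 255],
    [[0.4, -4.8, 0], [0, 0, 0.0611], 255],
    [[0.7, -4.8, 0], [0, 0, 0.0611], 255],
    [[1.0, -4.7, 0], [0, 0, 0.0611], 255],
    [[1.3, -4.7, 0], [0, 0, 0.0611], 255],
    [[0, 0, 0], [0, 0, 0], 255],
    [[0, 0, 0], [0, 0, 0], 255],
  ],
)

```text
time_s: 9.63
tcp_pos: [0.4455, -0.1981, 0.0681]
orientation: [3.14, 0.001, 1.868]
force: [0.9, 3.2, 8.4]
grip_width: 0.0116
grip_force: 41.9
```

send_rows(
  increments=[
    [[0, 0, 0], [0, 0, 0], 130],
    [[0, 0, 0], [0, 0, 0], 130],
    [[0, 0, 0], [0, 0, 0], 130],
    [[0, 0, 0], [0, 0, 0], 130],
    [[0, 0, 20], [0, 0, 0], 130],
    [[0, 0, 30], [0, 0, 0], 130],
    [[0.5, 7, 20], [0, 0, -0.0916], 130],
    [[0.5, 7, 20], [0, 0, -0.0916], 130],
    [[0.5, 7, 20], [0, 0, -0.0916], 130],
    [[0.5, 7, 20], [0, 0, -0.0916], 130],
    [[0.5, 7, 10], [0, 0, -0.0916], 130],
    [[0.5, 7, 0], [0, 0, -0.0916], 130],
    [[0.5, 7, 0], [0, 0, -0.0916], 130],
    [[0.5, 7, 0], [0, 0, -0.0916], 130],
    [[0, 0, 0], [0, 0, 0], 130],
    [[0, 0, 0], [0, 0, 0], 130],
    [[0, 0, 0], [0, 0, 0], 130],
  ],
)

```text
time_s: 11.05
tcp_pos: [0.4486, -0.1424, 0.2059]
orientation: [-3.141, 0.001, 1.136]
force: [0.3, 0.1, -0.2]
grip_width: 0.0414
grip_force: 0.0
```

```bash
cat > m.py <<'E'
from h import *
from rig import status
s=status.state(); print(s['time_s'],s['tcp_pos'],s['orientation'])
c=vision.get_calibration("wrist"); im=vision.grab_frame("wrist"); cv2.imwrite("pics/w5.png",im); h=cv2.cvtColor(im,cv2.COLOR_BGR2HSV).astype(int)
Y,X=np.mgrid[:420,:560]
def pts(mask,z):
    y,x=np.nonzero(mask); return np.array([wray(c,p,z)[:2] for p in zip(x,y)]).reshape(-1,2)
ctr=np.array([.521,-.174])
# refine centre: bolt and holes are dark on web; fit the bolt blob
dk=(h[...,2]<75)&(h[...,1]<90); n,l,st,ce=cv2.connectedComponentsWithStats(dk.astype(np.uint8))
H=[wray(c,ce[i],.058)[:2] for i in range(1,n) if 80<st[i,4]<900]; H=[p for p in H if .03<np.linalg.norm(p-ctr)<.065]
print("holes",len(H),"mean",np.mean(H,0),[round(np.linalg.norm(p-np.mean(H,0)),4) for p in H])
if len(H)==6: ctr=np.mean(H,0)
red=((h[...,0]<8)|(h[...,0]>172))&(h[...,1]>120)
for nm,z,a,b in(("web",.058,.03,.066),("rim",.092,.074,.084)):
    P=pts(red,z); q=np.linalg.norm(P-ctr,axis=1); S=P[(q>a)&(q<b)]; 
    if len(S): d=S.mean(0)-ctr; A=np.degrees(np.arctan2(S[:,1]-ctr[1],S[:,0]-ctr[0])); print(nm,len(S),"median ang",np.median(A),"spread",A.std())
yel=(h[...,0]>20)&(h[...,0]<32)&(h[...,1]>180)&(h[...,2]>90); P=pts(yel,.094); q=np.linalg.norm(P-ctr,axis=1); S=P[(q>.088)&(q<.125)]; d=S-ctr
print("ptr",len(S),np.median(np.degrees(np.arctan2(d[:,1],d[:,0]))))
E
python3 m.py
```

```text
11.05 [ 0.44856512 -0.14240102  0.20590492] [-3.14088142e+00  5.60244390e-04  1.13624897e+00]
holes 6 mean [ 0.52040122 -0.17642328] [np.float64(0.0449), np.float64(0.0449), np.float64(0.0449), np.float64(0.0449), np.float64(0.0449), np.float64(0.045)]
web 189 median ang 86.754253022005 spread 1.6537715545144427
rim 67 median ang 86.75820137379638 spread 0.9047375014369111
ptr 580 127.6655956215734
```

The hole pattern gives the centre at (0.5204, -0.1764). The mark is at 86.75° and the pointer at 127.7°, so 40.9° remains. I regrip and turn.

send_rows(
  increments=[
    [[0, -0.6, -20], [0, 0, 0], 130],
    [[0, 0, -25], [0, 0, 0], 130],
    [[0, 0, -25], [0, 0, 0], 130],
    [[0, 0, -25], [0, 0, 0], 130],
    [[0, 0, -20], [0, 0, 0], 130],
    [[0, 0, -15], [0, 0, 0], 130],
    [[0, 0, -10], [0, 0, 0], 130],
    [[0, 0, 0], [0, 0, 0], 130],
    [[0, 0, 0], [0, 0, 0], 130],
    [[0, 0, 0], [0, 0, 0], 255],
    [[0, 0, 0], [0, 0, 0], 255],
    [[0, 0, 0], [0, 0, 0], 255],
    [[0, 0, 0], [0, 0, 0], 255],
    [[0, 0, 0], [0, 0, 0], 255],
    [[0, 0, 0], [0, 0, 0], 255],
    [[0, 0, 0], [0, 0, 0], 255],
  ],
  grip_force=40,
)

```text
time_s: 12.43
tcp_pos: [0.4497, -0.1449, 0.068]
orientation: [3.138, 0.003, 1.132]
force: [-1.6, -4.9, 4.0]
grip_width: 0.0113
grip_force: 38.3
```

send_rows(
  increments=[
    [[-1.9, -4.4, 0], [0, 0, 0.0604], 255],
    [[-1.6, -4.5, 0], [0, 0, 0.0604], 255],
    [[-1.4, -4.6, 0], [0, 0, 0.0604], 255],
    [[-1.1, -4.7, 0], [0, 0, 0.0604], 255],
    [[-0.8, -4.8, 0], [0, 0, 0.0604], 255],
    [[-0.5, -4.8, 0], [0, 0, 0.0604], 255],
    [[-0.2, -4.8, 0], [0, 0, 0.0604], 255],
    [[0.1, -4.8, 0], [0, 0, 0.0604], 255],
    [[0.4, -4.8, 0], [0, 0, 0.0604], 255],
    [[0.7, -4.8, 0], [0, 0, 0.0604], 255],
    [[1.0, -4.7, 0], [0, 0, 0.0604], 255],
    [[1.1, -4.1, 0], [0, 0, 0.0604], 255],
    [[0, 0, 0], [0, 0, 0], 255],
    [[0, 0, 0], [0, 0, 0], 255],
    [[0, 0, 0], [0, 0, 0], 255],
    [[0, 0, 0], [0, 0, 0], 255],
  ],
)

```text
time_s: 13.77
tcp_pos: [0.447, -0.2016, 0.0681]
orientation: [3.138, 0.008, 1.857]
force: [2.7, -6.1, -0.5]
grip_width: 0.0111
grip_force: 38.0
```

send_rows(
  increments=[
    [[0, 0, 0], [0, 0, 0], 130],
    [[0, 0, 0], [0, 0, 0], 130],
    [[0, 0, 0], [0, 0, 0], 130],
    [[0, 0, 0], [0, 0, 0], 130],
    [[0, 0, 20], [0, 0, 0], 130],
    [[0, 0, 30], [0, 0, 0], 130],
    [[0.5, 7, 20], [0, 0, -0.0916], 130],
    [[0.5, 7, 20], [0, 0, -0.0916], 130],
    [[0.5, 7, 20], [0, 0, -0.0916], 130],
    [[0.5, 7, 20], [0, 0, -0.0916], 130],
    [[0.5, 7, 10], [0, 0, -0.0916], 130],
    [[0.5, 7, 0], [0, 0, -0.0916], 130],
    [[0.5, 7, 0], [0, 0, -0.0916], 130],
    [[0.5, 7, 0], [0, 0, -0.0916], 130],
    [[0, 0, 0], [0, 0, 0], 130],
    [[0, 0, 0], [0, 0, 0], 130],
    [[0, 0, 0], [0, 0, 0], 130],
  ],
)

```text
time_s: 15.18
tcp_pos: [0.4485, -0.1425, 0.2061]
orientation: [-3.141, 0.0, 1.129]
force: [-0.1, -0.7, -0.3]
grip_width: 0.0419
grip_force: 0.0
```

```bash
python3 m.py
```

```text
15.1833 [ 0.44853647 -0.14249611  0.20608828] [-3.14119127e+00  4.79477175e-05  1.12887342e+00]
holes 6 mean [ 0.52037753 -0.1763857 ] [np.float64(0.0448), np.float64(0.045), np.float64(0.0449), np.float64(0.0449), np.float64(0.045), np.float64(0.0449)]
web 187 median ang 130.3420134375987 spread 1.6433685892231304
rim 69 median ang 130.12048036268823 spread 0.9339585450041676
ptr 585 127.71075868648109
```

View pics/w5.png

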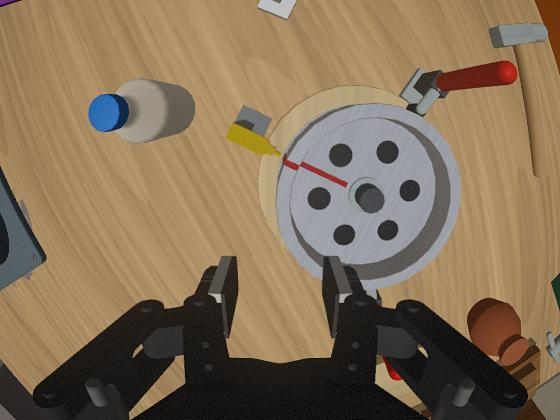

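The mark is at 130.2° and the pointer at 127.7°, about 3.4 mm off. That is inside the tolerance, but I trim -2.4° for margin.

send_rows(
  increments=[
    [[0, -0.6, -20], [0, 0, 0], 130],
    [[0, 0, -25], [0, 0, 0], 130],
    [[0, 0, -25], [0, 0, 0], 130],
    [[0, 0, -25], [0, 0, 0], 130],
    [[0, 0, -20], [0, 0, 0], 130],
    [[0, 0, -15], [0, 0, 0], 130],
    [[0, 0, -10], [0, 0, 0], 130],
    [[0, 0, 0], [0, 0, 0], 130],
    [[0, 0, 0], [0, 0, 0], 130],
    [[0, 0, 0], [0, 0, 0], 255],
    [[0, 0, 0], [0, 0, 0], 255],
    [[0, 0, 0], [0, 0, 0], 255],
    [[0, 0, 0], [0, 0, 0], 255],
    [[0, 0, 0], [0, 0, 0], 255],
    [[0, 0, 0], [0, 0, 0], 255],
    [[0, 0, 0], [0, 0, 0], 255],
  ],
  grip_force=40,
)

```text
time_s: 16.57
tcp_pos: [0.4513, -0.1428, 0.0681]
orientation: [3.136, -0.003, 1.129]
force: [4.0, 2.5, 0.9]
grip_width: 0.0104
grip_force: 37.8
```

send_rows(
  increments=[
    [[0.65, 1.5, 0], [0, 0, -0.021], 255],
    [[0.65, 1.5, 0], [0, 0, -0.021], 255],
    [[0, 0, 0], [0, 0, 0], 255],
    [[0, 0, 0], [0, 0, 0], 255],
    [[0, 0, 0], [0, 0, 0], 255],
    [[0, 0, 0], [0, 0, 0], 255],
  ],
)

```text
time_s: 17.07
tcp_pos: [0.4528, -0.1396, 0.0681]
orientation: [3.136, -0.004, 1.086]
force: [4.8, 3.1, 2.2]
grip_width: 0.01
grip_force: 37.7
```

send_rows(
  increments=[
    [[0, 0, 0], [0, 0, 0], 130],
    [[0, 0, 0], [0, 0, 0], 130],
    [[0, 0, 0], [0, 0, 0], 130],
    [[0, 0, 0], [0, 0, 0], 130],
    [[0, 0, 20], [0, 0, 0], 130],
    [[0, 0, 30], [0, 0, 0], 130],
    [[0, 0, 30], [0, 0, 0], 130],
    [[0, 0, 30], [0, 0, 0], 130],
    [[0, 0, 30], [0, 0, 0], 130],
    [[0, 0, 0], [0, 0, 0], 130],
    [[0, 0, 0], [0, 0, 0], 130],
    [[0, 0, 0], [0, 0, 0], 130],
    [[0, 0, 0], [0, 0, 0], 130],
  ],
)

```text
time_s: 18.15
tcp_pos: [0.449, -0.1398, 0.2045]
orientation: [-3.138, 0.0, 1.084]
force: [-0.4, -0.4, -0.2]
grip_width: 0.0418
grip_force: 0.0
```

```bash
python3 m.py
```

```text
18.15 [ 0.4489503  -0.13979058  0.20451257] [-3.13828045e+00  3.13672438e-04  1.08426235e+00]
holes 6 mean [ 0.52043521 -0.17635017] [np.float64(0.0449), np.float64(0.0449), np.float64(0.0449), np.float64(0.0449), np.float64(0.0449), np.float64(0.0449)]
web 185 median ang 126.55377291228824 spread 1.6346529025662178
rim 69 median ang 126.56023909908183 spread 0.9318165049464602
ptr 595 127.66671969451556
```

The mark is now within about 1.1° (1.5 mm) of the pointer, the pulley is released and the sleeve is home. I hand in the job.

```bash
python3 -c "
from rig import finish_job
print(finish_job())"
```

```text
the job is handed in; nothing more can be done
None
```

The job is handed in: the copper sleeve was drawn fully back and sprang home, and the pulley's red mark was left about 1.5 mm from the pointer's line (5 mm allowed); no verdict came back.

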